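# Try a mounted block in the type-high gauge and set it in the chase

### The arm

A 6-joint arm with a two-finger parallel gripper is mounted at the origin on a cart in front of the work surface, level with it; the furniture and walls round the work are solid. World frame = base frame: x ahead of the robot, y to its left, z up, the work surface at z = 0. Lengths are in m, angles in degrees, forces in N, time in s.
With the tool pointing down it reaches from about 0.35 to 0.875 m from the base axis. Payload 4.2 kg.
Tool frame: the origin (TCP) lies midway between the tips of the shut fingers; the grasp point (between the pads) lies 19 mm behind it (r.pinch_z is the distance from the TCP to the grasp point, in m); z points along the fingers, y is the line along which they close (so a half turn about z gives the same grasp; the last joint's range is limited). The gripper opens to 87 mm and grips with 3 to 60 N. Pads are 19 mm wide; open, the fingers measure 117 mm over their backs; the gripper's body (75 mm by 190 mm) begins 51 mm behind the grasp point.
Start: joints at [14.817, 22.042, 0.453, 0, -68.411, -14.817], TCP at [0.625, 0, 0.223] pointing down, gripper open.
Joint ranges: [-179.83, 179.83], [-69.29, 118.12], [-61.27, 80.66], [-181.25, 117.63], [-171.15, -9.14], [-177.46, 177.46]. Speed limits (degrees/s): [159.86, 159.86, 180, 180, 180, 180].

### API

Orientations are given as a 3x3 rotation matrix whose columns are the frame's x, y, z axes.
In Python, from station import r, imaging, models gives the robot as it stands. The module is installed in compiled form; this text tells all that it offers.
- The arm moves only by the tool apply_moves, never from a script. Its argument "moves" is a list of rows, each a list of 2 entries, a list of its own where there are three numbers: the shift along the tool's x, y, z in m, then the turn about the tool's z in degrees. A call has 1 to 5 rows; each row shifts and turns the commanded pose from where the row before left it, along the tool's axes as they then stand; what a row does not reach is not made up. A row lasts 1/12 s, in which the tool goes at most 41.7 mm and 7.16 degrees, less where a joint would pass 70% of its speed; a pose out of reach is approached as far as the arm can. A call is refused whole if a number of a shift passes 0.0417 or a number of a turn 7.16, either way. A call with a gripper value outside its range is refused whole. "hand" is the finger opening in m, from 0 to 0.087, set as the call begins (left out, the last holds). The fingers move at their own pace and stop on an object; the grip force is fixed at half the most. Time passes only in rows, so rows that do not move let the fingers close. It gives the time, the measured TCP pose, the force, the opening and the grip force at its end, in the units of the state.
- r.sense(): the state, without advancing time (a new reading comes with each control period).
- imaging.capture(name): name is "scene" or "side" or "wrist"; returns a dict with "frame" (400x640x3 uint8, blue, green, red), "intrinsics" (3x3 intrinsics, pixels), "eye" and "orientation" of the camera in the world. Camera axes: x right, y down, z forward; pixel columns grow to the right and rows downward; lengths in m; the calibration is good to about 2 mm. A picture is of the moment at which its call begins. There is no depth.
- r.finish_job(): hands the job in; it is judged then, once.
Trained networks look in a picture, given as the dict that the camera call returned (one of the last four; its "shot" number tells which), for a name from the list of things; names that differ only in an ending like _2 or _b are one class to them, and where a whole thing is asked for, a point or a joint stands for the part that bears it (a point fixed in the world has none). Each returns a list of dicts, best first, with "confidence" (0 to 1); they miss things now and then, are a little off and sometimes report something else, mostly with a low value. They report only what shows in the picture. A call takes as long as a camera call. They do not tell look-alikes from the thing itself.
- models.cut_out(picture, target): "region" (400x640 bool, what is visible of it) and "extent" ([left, top, width, height] as shares, 0 to 1, of the picture: columns of its width, rows of its height, round what is visible of it).
- models.place_of(picture, target): "at" ([column, row] as shares, 0 to 1, of the picture: columns of its width, rows of its height: a listed point, or the origin of a listed thing).
The state is a dict: "time_s": time; "joints": joint angles; "joint_velocities": joint speeds; "effort": joint torques, N m; "tcp_pos": TCP position; "ee_rot": TCP orientation; "wrist_force": force on the tool from outside, world axes, zero at the start; "moment": the same for the moment, N m; "gripper_width": opening from 0.0 (shut) to 1.0 (fully open); "gripper_force": force on a finger pad.
Only numpy, scipy, OpenCV 4.12 (cv2) and the standard library are available. Lean on these libraries where they do the work, as an engineer would, in place of code of your own. Each camera call takes 0.05 s, during which the arm holds its last target. There are 200 camera calls.

### The job

Check the mounted printing block for height in the type-high gauge: lay it flat on the gauge's bed, slide it endways under the go bar and on until you feel the no-go bar stop it, and press it lightly against that bar for about a second without ever forcing it. Then draw it out and set it in the chase, plate up, pushed gently and fully home between the side furniture against the head stick, and leave it lying there. Leave the spare quoin, the quoin key and the brayer where they are.

Things in the scene. Friction and masses are not known exactly. Their poses are not given: they have to be found in the camera images.
- block: Loose mounted printing block: dark wooden mount, thin grey metal plate with three florets on top; 100 x 45 x 23.3 mm high, 0.13 kg. Origin at the centre of its underside; x along its 100 mm length, y across its 45 mm width, z up through the plate. Both ends are alike: either may lead. Grip it across its width near the trailing end.
- gauge: Type-high gauge fixed to the table: smooth steel bed 12 mm above the table, bridge (57 mm high, screws to 66) on two cheeks over its far end. Origin at table level on the bed's middle line; x is the way the block is pushed, y left, z up. Bed x -97 to 83, y -32 to 32 mm. Cheeks at x 4 to 82 mm, 68 mm apart. All rigid: over 12 N of block against a bar is forcing, under 3 N is no test.
- go_mouth (a point): Point of the gauge on the bed's surface, midway between the cheeks, under the front face of the go bar; axes as the gauge. The go bar runs across from x 0 to 10 mm here, its underside 24.8 mm above the bed (1.5 mm over a block lying flat). The no-go bar, 20.8 mm above the bed, stops the block: its front face is anywhere from x 24 to 54 mm, not measured, to be found by feel.
- chase: Iron chase fixed on the table: frame 250 (x) x 296 (y) x 15 mm, bars 15 mm wide, open below. Origin at table level amid its length, on the opening's midline; x to its head, y left, z up. Head stick's face at x 80 mm; wooden side furniture 17 mm high from x 20 to 80 mm leaves an opening 48 mm wide (y -24 to 24). Foot bar's inner face x -110 mm. All rigid: over 25 N is forcing.
- chase_home (a point): Point on the table in the chase's opening where the middle of the block's underside lies when it is home (leading end against the head stick, chase x = 30 mm, y = 0); axes as the chase. The trailing 40 mm of the block then stand clear of the side furniture, with free room for fingers.
- spare_quoin: Loose steel quoin, 18 x 53 x 18 mm, inside the chase at its left foot corner, to be left alone. Origin at the centre of its underside.
- quoin_key: Loose T-shaped steel quoin key, 70 x 105 x 10 mm, on the table between gauge and chase, to be left alone. Origin at the centre of its underside.
- brayer: Loose hand roller with a wooden handle, 110 x 179 x 33 mm, on the table right of the gauge, to be left alone. Origin at the centre of its underside.
Things that resemble listed ones, but are neither listed nor needed, are in the scene too. What is shaped like the block but orange is not meant.

How it is judged (in metres and radians):
On the way, in this order (a step that is already met when the one before it is completed fails the run):
1. the block lies flat on the gauge's bed with its leading end through under the go bar (x of block in the frame of gauge between -0.028 and 0.02 m and y of block in the frame of gauge between -0.02 and 0.02 m and z of block in the frame of gauge between 0.0095 and 0.0145 m and angle between the x axis of block and the x axis of gauge, either way round below 0.25 rad and angle between block's own z axis and vertical below 0.08 rad), for 0.1 s.
2. the block is pressed endways against the no-go bar with 3 N or more for 0.3 s, still flat on the bed (contact force between block and nogo_bar_c0 above 3 N and x of block in the frame of gauge between -0.02 and 0.02 m and z of block in the frame of gauge below 0.0145 m and angle between the x axis of block and the x axis of gauge, either way round below 0.25 rad and angle between block's own z axis and vertical below 0.08 rad), for 0.3 s.
At the end, for the whole second after the job is handed in: The block lies at rest flat on the table in the chase's opening (underside less than 3 mm up, tilt under 0.05 rad), plate up, lengthwise in line with the chase within 0.08 rad, within 4 mm sideways of the opening's middle, its leading end less than 2.5 mm from the head stick (x of block in the frame of chase between 0.0275 and 0.033 m and y of block in the frame of chase between -0.004 and 0.004 m and angle between the x axis of block and the x axis of chase, either way round below 0.08 rad and height (world z) of block below 0.003 m and angle between block's own z axis and vertical below 0.05 rad and linear speed of block below 0.01 m/s); the robot touches nothing.
It fails at once if the block is forced against the go bar or the no-go bar (more than 12 N) (contact force between block and gauge_c5 above 12 N or contact force between block and nogo_bar_c0 above 12 N).
It fails at once if the block is forced in the chase (more than 25 N between them) (contact force between block and chase above 25 N).
It fails at once if the spare quoin, the quoin key or the brayer is moved more than 15 mm (distance of any of spare_quoin, quoin_key, brayer from where it was at the start of the episode above 0.015 m).
It also fails if it takes over 72 s, if anything falls off the work surface, if the arm or the gripper's body presses on something with over 40 N, if the wrist force passes 120 N, or if a joint passes its speed limit or range.

## Working session

There is one attempt and no reset: what is moved stays moved. The work goes in short steps, Python scripts to look and compute and a tool call to move; the robot and the scene stay as the last step left them, time stands still between calls to the robot, and variables do not carry over. Pictures are saved under pics/ and viewed, at most 10 in all, crops included, and the job is handed in when it is done.

Besides the shell and the picture viewer there is one more tool, called as name([rows], argument=value, ...), one row to a line, values as JSON. apply_moves: Moves the arm, as the interface text tells. Its arguments: {"type":"object","properties":{"moves":{"type":"array"},"hand":{"type":"number"}},"required":["moves"]}

```bash
mkdir -p pics; cat > h.py <<'E'
import numpy as np, cv2
from station import r, imaging, models
def ray(p,uv):
    K=np.array(p["intrinsics"]);d=np.linalg.inv(K)@[uv[0],uv[1],1];return np.array(p["orientation"])@d
def toz(p,uv,z):
    d=ray(p,uv);e=np.array(p["eye"]);return e+d*(z-e[2])/d[2]
def proj(p,X):
    c=np.array(p["orientation"]).T@(np.array(X)-np.array(p["eye"]));c=np.array(p["intrinsics"])@c;return c[:2]/c[2]
E
python3 - <<'E'
from h import *
np.set_printoptions(precision=4,suppress=True)
for n in("scene","side","wrist"):
    p=imaging.capture(n);cv2.imwrite(f"pics/{n}0.png",p["frame"]);print(n,p["eye"],np.array(p["orientation"]).tolist(),np.array(p["intrinsics"]).tolist())
    for t in("block","gauge","go_mouth","chase","chase_home","quoin_key","brayer","spare_quoin"):
        for q in models.place_of(p,t)[:3]:
            uv=np.array(q["at"])*[640,400];print(t,round(q["confidence"],2),uv,toz(p,uv,0.012 if t=="go_mouth" else 0)[:2])
print(r.sense())
a=[cv2.imread(f"pics/{n}0.png") for n in("scene","side")]
E
```

```text
scene [-0.3828  0.9184  0.7373] [[-0.7079785109360535, -0.32535883951450656, 0.6268237819375889], [-0.7062332141318826, 0.32746539954146875, -0.6276950369089249], [-0.001036971416583803, -0.8870783717648175, -0.46161768492699823]] [[483.8229974512767, 0.0, 307.9010228304575], [0.0, 483.8229974512767, 193.7438861016351], [0.0, 0.0, 1.0]]
block 0.65 [377.216 206.88 ] [ 0.4012 -0.1743]
block 0.59 [320.128 224.4  ] [0.4549 0.0288]
block 0.56 [379.904 164.68 ] [ 0.5938 -0.4398]
gauge 0.74 [333.568 187.52 ] [ 0.589  -0.1777]
go_mouth 0.76 [328.384 180.32 ] [ 0.6227 -0.188 ]
go_mouth 0.29 [380.032 161.6  ] [ 0.5947 -0.4406]
chase 0.87 [217.088 259.8  ] [0.5226 0.3483]
chase_home 0.75 [211.904 250.   ] [0.5699 0.3313]
quoin_key 0.41 [285.12 201.52] [0.6321 0.0054]
quoin_key 0.32 [319.424 224.68 ] [0.4552 0.0314]
brayer 0.73 [377.216 164.12 ] [ 0.604  -0.4369]
spare_quoin 0.58 [187.072 279.2  ] [0.5074 0.449 ]
side [ 0.0705 -0.8014  0.844 ] [[0.871466982597825, -0.3253434757782985, 0.36701079140856074], [-0.490437766593961, -0.5841906593472371, 0.6466777177464582], [0.004011899820508278, -0.7
[... 852 characters left out ...]
116162], [0.0, 353.5044200041716, 201.8815080034], [0.0, 0.0, 1.0]]
block 0.79 [481.28 200.2 ] [0.4429 0.0317]
quoin_key 0.66 [309.696 171.4  ] [ 0.6364 -0.0015]
{'time_s': 1.35, 'joints': array([ 14.8176,  22.0398,   0.4519,  -0.0002, -68.4112, -14.8164]), 'joint_velocities': array([-0.0562,  0.0641,  0.0231, -0.0557,  0.1572, -0.0403]), 'effort': array([  0.0001, -39.0472,  18.7622,   4.2243,   0.0155,  -0.    ]), 'tcp_pos': array([0.625 , 0.    , 0.2226]), 'ee_rot': array([[ 0., -1.,  0.],
       [-1., -0.,  0.],
       [-0., -0., -1.]]), 'wrist_force': array([0.1368, 0.2668, 0.2993]), 'moment': array([-0.0007, -0.0182,  0.0306]), 'gripper_force': 0.0, 'gripper_width': 1.0022342922185552}
```

```bash
python3 - <<'E'
import cv2
a=cv2.imread("pics/side0.png");b=cv2.imread("pics/wrist0.png")
cv2.imwrite("pics/s1.png",cv2.resize(a[110:310,200:460],(780,600)))
E
```

```text
(no output)
```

View pics/s1.png

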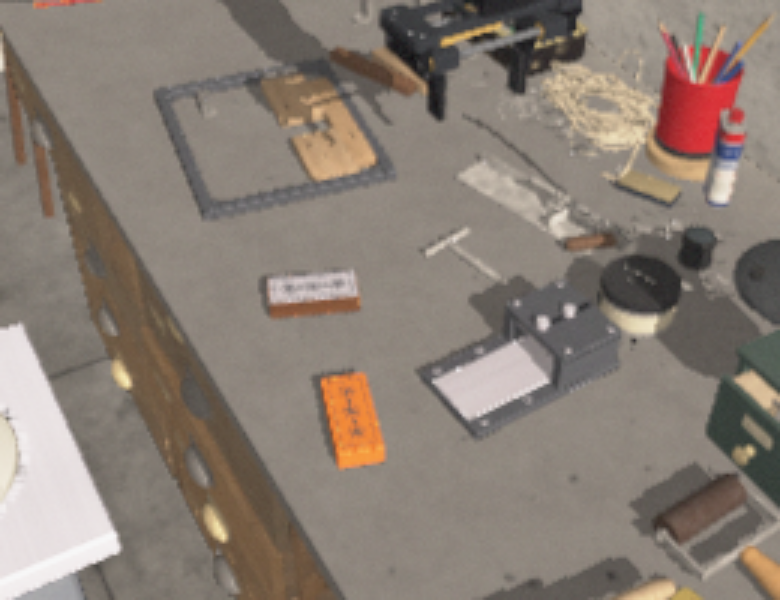

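View pics/wrist0.png

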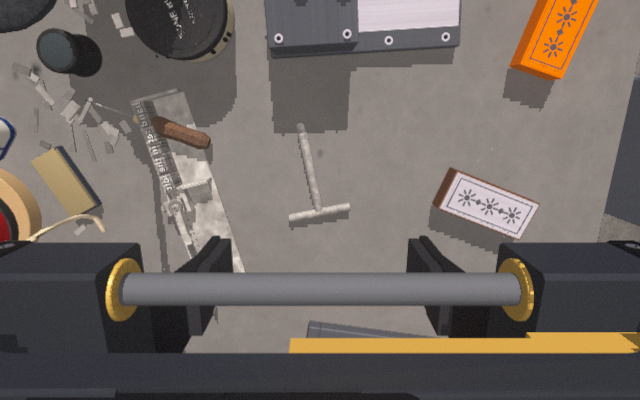

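```bash
cat >> h.py <<'E'
def rect(p,mask,z):
    c=max(cv2.findContours(mask.astype(np.uint8),cv2.RETR_EXTERNAL,cv2.CHAIN_APPROX_NONE)[0],key=cv2.contourArea)[:,0]
    w=np.array([toz(p,u,z)[:2] for u in c],np.float32)
    (cx,cy),(a,b),t=cv2.minAreaRect(w*1000)
    if a<b:a,b,t=b,a,t+90
    return np.round([cx,cy,a,b,(t+90)%180-90],1)
def plate(p,roi):
    f=p["frame"].astype(int);m=(f.min(2)>150)&(f.max(2)-f.min(2)<35)
    k=np.zeros_like(m);x,y,w,h=roi;k[y:y+h,x:x+w]=1
    return cv2.morphologyEx((m&k).astype(np.uint8),cv2.MORPH_CLOSE,np.ones((7,7)))
E
python3 - <<'E'
from h import *
p=imaging.capture("wrist")
for q in models.cut_out(p,"block")[:2]: print(q["confidence"],q["extent"],rect(p,q["region"],.0233))
m=plate(p,(430,155,120,95));print("plate",m.sum(),rect(p,m,.0233))
cv2.imwrite("pics/b.png",cv2.resize(np.hstack([p["frame"][140:260,420:560],cv2.cvtColor(m*255,cv2.COLOR_GRAY2BGR)[140:260,420:560]]),None,fx=2.5,fy=2.5))
E
```

```text
0.91 [0.795, 0.001, 0.1398, 0.197] [ 406.5 -136.4   75.8   53.7   72.3]
0.66 [0.678, 0.4173, 0.1597, 0.1823] [449.3  29.1 108.7  46.1 -21.7]
plate 3439 [444.9  31.9  96.7  42.  -21.5]
```

View pics/b.png

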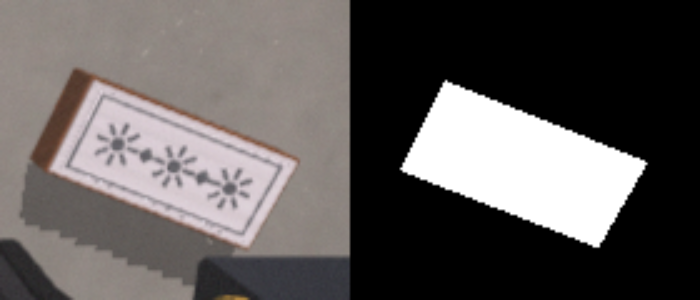

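apply_moves([
  [[-0.009,0.04,0],0],
  [[-0.009,0.04,0],0],
  [[-0.009,0.04,0],0],
  [[-0.009,0.04,0],0],
  [[-0.009,0.04,0],0],
], hand=0.087)

```text
time_s: 1.87
tcp_pos: [0.4232, 0.045, 0.2223]
ee_rot: [[-0.001, -1.0, -0.0], [-1.0, 0.001, -0.0], [0.0, 0.0, -1.0]]
wrist_force: [-0.4, 1.5, 1.6]
gripper_width: 1.004
gripper_force: 0.0
```

apply_moves([
  [[0,0.0136,0],0],
  [[0,0,0.02],-6.85],
  [[0,0,0.02],-6.85],
  [[0,0,0.02],-6.85],
  [[0,0,0],-6.85],
])

```text
time_s: 2.28
tcp_pos: [0.4087, 0.0442, 0.1595]
ee_rot: [[0.465, -0.885, -0.006], [-0.885, -0.465, -0.002], [-0.001, 0.006, -1.0]]
wrist_force: [-0.8, -0.7, 0.0]
gripper_width: 1.0
gripper_force: 0.0
```

apply_moves([
  [[0,0,0.01],-6.85],
  [[0,0,0.01],-6.85],
  [[0,0,0.01],-6.85],
  [[0,0,0],-6.85],
  [[0,0,0],-6.85],
])

```text
time_s: 2.7
tcp_pos: [0.4111, 0.0449, 0.1321]
ee_rot: [[0.883, -0.47, -0.001], [-0.47, -0.883, -0.001], [-0.001, 0.001, -1.0]]
wrist_force: [0.3, 0.6, 0.0]
gripper_width: 0.999
gripper_force: 0.0
```

apply_moves([
  [[0,0,0],-6.85],
  [[0,0,0],0],
])

```text
time_s: 2.87
tcp_pos: [0.4116, 0.0451, 0.1327]
ee_rot: [[0.931, -0.364, 0.0], [-0.364, -0.931, 0.0], [0.0, -0.0, -1.0]]
wrist_force: [-1.2, 0.5, -0.3]
gripper_width: 0.997
gripper_force: 0.0
```

```bash
python3 - <<'E'
from h import *
p=imaging.capture("wrist");cv2.imwrite("pics/w2.png",p["frame"])
s=r.sense();print(s["tcp_pos"],s["ee_rot"],s["joints"])
c=proj(p,[.4449,.0319,.0233]);print(c)
f=p["frame"].astype(int);m=(f.min(2)>150)&(f.max(2)-f.min(2)<35);x,y=c.astype(int)
m=plate(p,(max(x-110,0),max(y-110,0),220,220));print(m.sum(),rect(p,m,.0233))
E
```

```text
[0.41151843 0.04507346 0.13272075] [[ 9.29531252e-01 -3.68743118e-01  4.05365271e-04]
 [-3.68743196e-01 -9.29531299e-01  1.38275314e-04]
 [ 3.25811637e-04 -2.78006912e-04 -9.99999908e-01]] [ 2.89605526e+01  6.93861579e+00 -3.50527531e+01  5.80669990e-03
 -4.79844737e+01  3.93974353e+01]
[319.39227807 155.16259427]
6818 [444.6  31.7  96.2  41.9 -21.5]
```

View pics/w2.png

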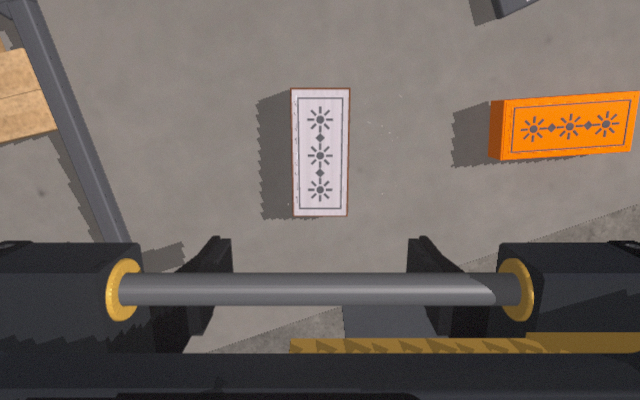

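apply_moves([
  [[0,0,0.035],0],
  [[0,0,0.035],0],
  [[0,0,0.03],0],
  [[0,0,0.02],0],
  [[0,0,0.0103],0],
])

```text
time_s: 3.33
tcp_pos: [0.41, 0.0443, 0.0001]
ee_rot: [[0.929, -0.37, -0.004], [-0.37, -0.929, -0.002], [-0.003, 0.003, -1.0]]
wrist_force: [-15.6, 0.6, 74.3]
gripper_width: 1.0
gripper_force: 45.9
```

apply_moves([
  [[0,0,0],0],
  [[0,0,0],0],
  [[0,0,0],0],
  [[0,0,0],0],
  [[0,0,0],0],
], hand=0.03)

```text
time_s: 3.75
tcp_pos: [0.4116, 0.0451, 0.0025]
ee_rot: [[0.93, -0.367, 0.001], [-0.367, -0.93, 0.0], [0.0, -0.001, -1.0]]
wrist_force: [-0.4, 0.6, -0.3]
gripper_width: 0.706
gripper_force: 0.0
```

apply_moves([
  [[0,0,0],0],
  [[0,0,0],0],
  [[0,0,0],0],
  [[0,0,0],0],
])

```text
time_s: 4.08
tcp_pos: [0.4114, 0.045, 0.0024]
ee_rot: [[0.93, -0.367, 0.0], [-0.367, -0.93, 0.0], [0.0, -0.0, -1.0]]
wrist_force: [-0.4, 0.3, 0.9]
gripper_width: 0.515
gripper_force: 30.0
```

apply_moves([
  [[0,0,-0.02],0],
  [[0,0,-0.03],0],
  [[0,0,-0.03],0],
  [[0,0,-0.03],0],
  [[0.0,0.0,-0.02],0],
])

```text
time_s: 4.5
tcp_pos: [0.4118, 0.0452, 0.1347]
ee_rot: [[0.93, -0.366, 0.003], [-0.366, -0.93, 0.001], [0.002, -0.002, -1.0]]
wrist_force: [0.6, -0.2, -1.8]
gripper_width: 0.518
gripper_force: 30.0
```

apply_moves([
  [[0.02,0.025,0],0],
  [[0.02,0.025,0],0],
  [[0.02,0.025,0],0],
  [[0.02,0.025,0],0],
  [[0.02,0.025,0],0],
])

```text
time_s: 4.92
tcp_pos: [0.4582, -0.1093, 0.1319]
ee_rot: [[0.93, -0.367, -0.001], [-0.367, -0.93, 0.0], [-0.001, -0.0, -1.0]]
wrist_force: [0.3, 0.7, -1.6]
gripper_width: 0.512
gripper_force: 30.0
```

apply_moves([
  [[0.02,0.025,0],0],
  [[0.02,0.025,0],-5],
  [[0,0,0],-6],
  [[0,0,0],-6],
  [[0,0,0],-4],
])

```text
time_s: 5.33
tcp_pos: [0.4766, -0.1698, 0.1313]
ee_rot: [[1.0, -0.006, -0.002], [-0.006, -1.0, 0.001], [-0.002, -0.001, -1.0]]
wrist_force: [-0.2, -0.2, -1.3]
gripper_width: 0.517
gripper_force: 30.0
```

apply_moves([
  [[0,0,0],0],
  [[0,0,0],0],
])

```text
time_s: 5.5
tcp_pos: [0.4769, -0.1691, 0.1318]
ee_rot: [[1.0, -0.011, -0.001], [-0.011, -1.0, 0.0], [-0.001, -0.0, -1.0]]
wrist_force: [-0.4, -0.5, -2.2]
gripper_width: 0.518
gripper_force: 30.0
```

```bash
python3 - <<'E'
from h import *
p=imaging.capture("wrist");cv2.imwrite("pics/w3.png",p["frame"])
s=r.sense();print(s["tcp_pos"],s["ee_rot"],s["joints"],s["gripper_width"])
for n in ("gauge","go_mouth","block"):
    for q in models.place_of(p,n)[:2]: uv=np.array(q["at"])*[640,400];print(n,q["confidence"],uv,toz(p,uv,0 if n=="gauge" else .012))
E
```

```text
[ 0.4770999  -0.16900533  0.13192477] [[ 9.99942985e-01 -1.06435205e-02 -8.61579393e-04]
 [-1.06433638e-02 -9.99943340e-01  1.86263937e-04]
 [-8.63513081e-04 -1.77083214e-04 -9.99999611e-01]] [-1.10799994e+00  1.57309251e+01 -2.33531836e+01 -1.25077140e-02
 -5.09654540e+01  9.05060454e+01] 0.5128071712923523
gauge 0.56 [319.168  49.   ] [ 0.5913584  -0.17064873  0.        ]
go_mouth 0.9 [319.808  33.6  ] [ 0.60014408 -0.17123894  0.012     ]
```

View pics/w3.png

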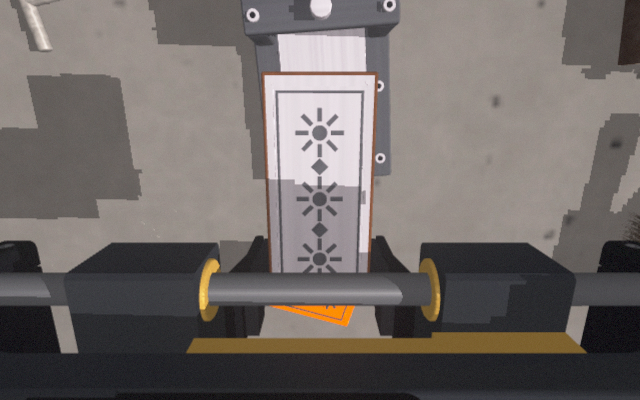

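```bash
python3 - <<'E'
from h import *
p=imaging.capture("wrist")
def blob(img,c,z,pp,R=7):
    x,y=c;g=img[max(y-R,0):y+R+1,max(x-R,0):x+R+1].min(2).astype(float);m=np.clip(g-g.max()*.75,0,None);Y,X=np.mgrid[:g.shape[0],:g.shape[1]]
    u=((X*m).sum()/m.sum()+max(x-R,0),(Y*m).sum()/m.sum()+max(y-R,0));print(c,np.round(u,1),np.round(toz(pp,u,z)*1000,1))
print("now");f=p["frame"]
blob(f,(253,15),.057,p);blob(f,(390,5),.057,p);blob(f,(379,86),.012,p,5);blob(f,(380,158),.012,p,5)
f=cv2.imread("pics/wrist0.png");q=dict(eye=[.6258,-.0736,.3852],orientation=[[-0.9999993664695845, 0.0010820084596211482, 0.00031035161214499935], [0.0011255995397183112, 0.9634799414685763, 0.26777814588458265], [-9.279333955316709e-06, 0.26777832557061443, -0.9634805489829529]],intrinsics=p["intrinsics"])
print("w0")
for c in((278,37),(347,34)):blob(f,c,.057,q)
for c in((389,41),(444,37)):blob(f,c,.012,q,5)
for c in((460,44),(455,0),(360,31),(459,25),(360,0)):print(c,np.round(toz(q,c,.012)*1000,1))
m=plate(p,(255,65,130,180));c=cv2.findContours(m,0,1)[0];print(rect(p,m,.1527))
L=[];
for y in range(80,230,2):
    x=np.where(m[y])[0];L.append([*toz(p,(x.min(),y),.1527)[:2],*toz(p,(x.max(),y),.1527)[:2]])
L=np.array(L);a=np.polyfit(L[:,0],L[:,1],1);b=np.polyfit(L[:,2],L[:,3],1);s=r.sense()["tcp_pos"];print("yaws",np.degrees(a[0]),np.degrees(b[0]),"mid y at tcp x+36mm",(np.polyval(a,s[0]+.036)+np.polyval(b,s[0]+.036))/2,s)
x=np.where(m[:,320])[0];print("front x plate",toz(p,(320,x.min()),.1527))
E
```

```text
now
(253, 15) [253.9  15.6] [ 603.4 -130.7   57. ]
(390, 5) [389.8   5.6] [ 608.  -213.2   57. ]
(379, 86) [380.5  86.3] [ 563.6 -216.7   12. ]
(380, 158) [379.9 158.3] [ 508.6 -218.2   12. ]
w0
(278, 37) [278.5  37.4] [ 660.5 -128.1   57. ]
(347, 34) [346.6  32.9] [ 602.5 -131.5   57. ]
(389, 41) [388.2  39.7] [ 558.7 -133.3   12. ]
(444, 37) [445.3  36.4] [ 503.5 -136.3   12. ]
(460, 44) [ 488.5 -129.4   12. ]
(455, 0) [ 497.3 -167.9   12. ]
(360, 31) [ 586.4 -141.2   12. ]
(459, 25) [ 491.3 -146.3   12. ]
(360, 0) [ 587.2 -168.    12. ]
[ 529.1 -172.4   72.4   47.1   -0.6]
yaws 3.3214259890165994 -1.9029300113216288 mid y at tcp x+36mm -0.17085930121316434 [ 0.47745347 -0.16888641  0.13224075]
front x plate [ 0.56530603 -0.170487    0.1527    ]
```

apply_moves([
  [[0.0149,0.0096,0],0],
  [[0,0,0.02],-3.8],
  [[0,0,0.025],0],
  [[0,0,0.02],0],
  [[0,0,0.015],0],
])

```text
time_s: 6.17
tcp_pos: [0.4914, -0.1786, 0.0506]
ee_rot: [[0.998, 0.057, -0.002], [0.057, -0.998, 0.0], [-0.002, -0.0, -1.0]]
wrist_force: [-0.8, 0.6, -1.1]
gripper_width: 0.512
gripper_force: 30.0
```

apply_moves([
  [[0,0,0.012],0],
  [[0,0,0.01],0],
  [[0,0,0.007],0],
  [[0,0,0.004],0],
  [[0,0,0.002],0],
])

```text
time_s: 6.58
tcp_pos: [0.4924, -0.1788, 0.017]
ee_rot: [[0.998, 0.058, -0.0], [0.058, -0.998, -0.0], [-0.0, 0.0, -1.0]]
wrist_force: [0.2, -0.4, -1.1]
gripper_width: 0.514
gripper_force: 30.0
```

apply_moves([
  [[0,0,0],0],
  [[0,0,0],0],
  [[0,0,0],0],
])

```text
time_s: 6.83
tcp_pos: [0.4928, -0.1789, 0.0179]
ee_rot: [[0.998, 0.058, 0.001], [0.058, -0.998, -0.0], [0.001, 0.0, -1.0]]
wrist_force: [-0.1, 0.9, -0.5]
gripper_width: 0.511
gripper_force: 30.0
```

```bash
python3 - <<'E'
from h import *
s=r.sense();print(s["tcp_pos"],np.degrees(np.arctan2(s["ee_rot"][1,0],s["ee_rot"][0,0])),s["ee_rot"][2],s["wrist_force"],s["time_s"])
p=imaging.capture("side");cv2.imwrite("pics/s4.png",cv2.resize(p["frame"][170:300,290:450],(800,600)))
p=imaging.capture("wrist");cv2.imwrite("pics/w4.png",p["frame"])
E
```

```text
[ 0.4928449  -0.1788867   0.01790562] 3.306827993967969 [ 1.46050646e-03  2.40061136e-04 -9.99998905e-01] [-0.12722664  0.94402001 -0.47483484] 6.8333
```

View pics/w4.png

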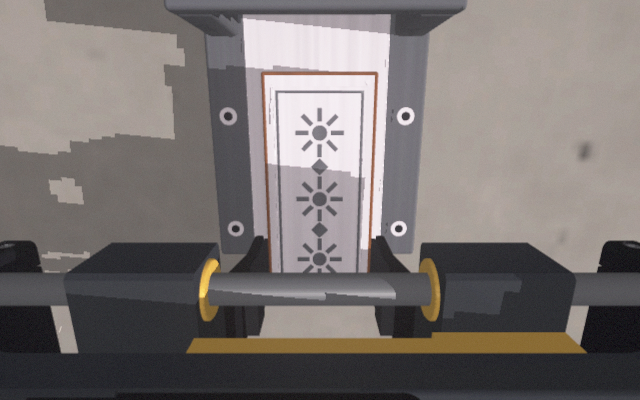

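apply_moves([
  [[0,0,0.0015],0],
  [[0,0,0.001],0],
  [[0,0,0.0005],0],
  [[0,0,0],0],
  [[0,0,0],0],
])

```text
time_s: 7.35
tcp_pos: [0.4925, -0.1789, 0.0144]
ee_rot: [[0.998, 0.058, 0.0], [0.058, -0.998, -0.0], [0.0, 0.0, -1.0]]
wrist_force: [-0.8, 0.7, 1.3]
gripper_width: 0.518
gripper_force: 30.0
```

apply_moves([
  [[0,0,0],0],
  [[0,0,0],0],
  [[0,0,0],0],
])

```text
time_s: 7.6
tcp_pos: [0.4925, -0.1789, 0.0144]
ee_rot: [[0.998, 0.058, 0.0], [0.058, -0.998, -0.0], [0.0, 0.0, -1.0]]
wrist_force: [0.3, 0.1, 1.7]
gripper_width: 0.518
gripper_force: 30.0
```

apply_moves([
  [[0,0,0],0],
  [[0,0,0],0],
  [[0,0,0],0],
], hand=0.0445)

```text
time_s: 7.85
tcp_pos: [0.4925, -0.1789, 0.0144]
ee_rot: [[0.998, 0.058, 0.0], [0.058, -0.998, -0.0], [0.0, 0.0, -1.0]]
wrist_force: [-1.1, 0.2, 1.2]
gripper_width: 0.519
gripper_force: 17.1
```

apply_moves([
  [[0,0,0],0],
  [[0,0,0],0],
  [[0,0,0],0],
], hand=0.0449)

```text
time_s: 8.1
tcp_pos: [0.4924, -0.1789, 0.0144]
ee_rot: [[0.998, 0.058, 0.0], [0.058, -0.998, -0.0], [0.0, 0.0, -1.0]]
wrist_force: [-0.9, -0.7, 2.7]
gripper_width: 0.515
gripper_force: 3.3
```

apply_moves([
  [[0.002,0,0],0],
  [[0.004,0,0],0],
  [[0.004,0,0],0],
  [[0.004,0,0],0],
  [[0.004,0,0],0],
])

```text
time_s: 8.52
tcp_pos: [0.5109, -0.1778, 0.0144]
ee_rot: [[0.998, 0.058, 0.0], [0.058, -0.998, -0.0], [0.0, 0.0, -1.0]]
wrist_force: [-1.1, -0.1, 4.5]
gripper_width: 0.515
gripper_force: 3.3
```

apply_moves([
  [[0.004,0,0],0],
  [[0.004,0,0],0],
  [[0.004,0,0],0],
  [[0.002,0,0],0],
  [[0.001,0,0],0],
])

```text
time_s: 8.93
tcp_pos: [0.5257, -0.1769, 0.0142]
ee_rot: [[0.998, 0.058, 0.0], [0.058, -0.998, -0.0], [0.0, 0.0, -1.0]]
wrist_force: [-2.3, -0.9, 4.7]
gripper_width: 0.519
gripper_force: 3.3
```

apply_moves([
  [[0.001,0,0],0],
  [[0.001,0,0],0],
  [[0.001,0,0],0],
  [[0,0,0],0],
  [[0,0,0],0],
])

```text
time_s: 9.35
tcp_pos: [0.5284, -0.1767, 0.0142]
ee_rot: [[0.998, 0.058, 0.0], [0.058, -0.998, 0.0], [0.0, -0.0, -1.0]]
wrist_force: [-0.1, 0.0, 3.2]
gripper_width: 0.519
gripper_force: 3.3
```

```bash
python3 - <<'E'
from h import *
s=r.sense();print(s["tcp_pos"],s["wrist_force"],s["gripper_force"])
p=imaging.capture("wrist");cv2.imwrite("pics/w5.png",p["frame"])
E
```

```text
[ 0.52837589 -0.17674701  0.01417931] [-0.1301124   0.03533345  3.20826434] 3.2667436078190804
```

View pics/w5.png

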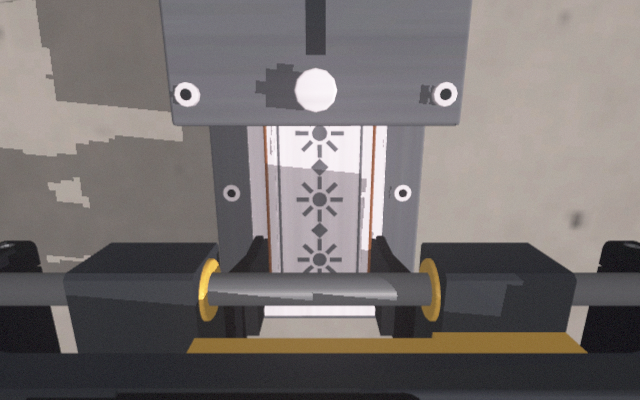

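apply_moves([
  [[0.001,0,-0.0001],0],
  [[0.001,0,0],0],
  [[0.001,0,0],0],
  [[0.001,0,0],0],
  [[0.001,0,0],0],
])

```text
time_s: 9.82
tcp_pos: [0.5333, -0.1764, 0.0142]
ee_rot: [[0.998, 0.058, -0.0], [0.058, -0.998, 0.0], [-0.0, -0.0, -1.0]]
wrist_force: [-0.8, 0.2, 2.8]
gripper_width: 0.514
gripper_force: 3.3
```

apply_moves([
  [[0.001,0,0],0],
  [[0.001,0,0],0],
  [[0.001,0,0],0],
  [[0.001,0,0],0],
  [[0.001,0,0],0],
])

```text
time_s: 10.23
tcp_pos: [0.5382, -0.1762, 0.0142]
ee_rot: [[0.998, 0.057, -0.0], [0.057, -0.998, 0.0], [-0.0, -0.0, -1.0]]
wrist_force: [-0.5, 1.0, 1.1]
gripper_width: 0.518
gripper_force: 3.3
```

apply_moves([
  [[0.001,0,0],0],
  [[0.001,0,0],0],
  [[0.001,0,0],0],
  [[0.001,0,0],0],
  [[0.001,0,0],0],
])

```text
time_s: 10.65
tcp_pos: [0.5433, -0.1759, 0.0142]
ee_rot: [[0.998, 0.057, -0.0], [0.057, -0.998, 0.0], [-0.0, -0.0, -1.0]]
wrist_force: [-0.5, -0.7, 0.0]
gripper_width: 0.515
gripper_force: 3.3
```

apply_moves([
  [[0.001,0,0],0],
  [[0.001,0,0],0],
  [[0.001,0,0],0],
  [[0.001,0,0],0],
  [[0.001,0,0],0],
])

```text
time_s: 11.07
tcp_pos: [0.5483, -0.1756, 0.0142]
ee_rot: [[0.998, 0.058, -0.0], [0.058, -0.998, 0.0], [-0.0, -0.0, -1.0]]
wrist_force: [-0.1, -0.1, -1.5]
gripper_width: 0.517
gripper_force: 3.3
```

apply_moves([
  [[0.001,0,0],0],
  [[0.001,0,0],0],
  [[0.001,0,0],0],
  [[0.001,0,0],0],
  [[0.001,0,0],0],
])

```text
time_s: 11.48
tcp_pos: [0.5514, -0.1754, 0.014]
ee_rot: [[0.998, 0.057, -0.004], [0.057, -0.998, 0.0], [-0.004, -0.001, -1.0]]
wrist_force: [-4.3, -0.0, -0.2]
gripper_width: 0.519
gripper_force: 3.3
```

apply_moves([
  [[0.001,0,0],0],
  [[0.001,0,0],0],
  [[0.001,0,0],0],
  [[0.001,0,0],0],
  [[0.001,0,0],0],
])

```text
time_s: 11.9
tcp_pos: [0.5578, -0.175, 0.0141]
ee_rot: [[0.998, 0.057, -0.001], [0.057, -0.998, 0.0], [-0.001, -0.0, -1.0]]
wrist_force: [-4.3, -0.5, -0.1]
gripper_width: 0.515
gripper_force: 3.3
```

apply_moves([
  [[0,0,0],0],
  [[0.0003,0,0],0],
  [[0.0003,0,0],0],
  [[0.0003,0,0],0],
  [[0.0003,0,0],0],
], hand=0.04485)

```text
time_s: 12.32
tcp_pos: [0.5581, -0.175, 0.0141]
ee_rot: [[0.998, 0.057, -0.003], [0.057, -0.998, 0.0], [-0.003, -0.0, -1.0]]
wrist_force: [-5.7, 0.3, 0.9]
gripper_width: 0.521
gripper_force: 4.9
```

apply_moves([
  [[0.0002,0,0],0],
  [[0.0002,0,0],0],
  [[0.0002,0,0],0],
  [[0,0,0],0],
  [[0,0,0],0],
])

```text
time_s: 12.73
tcp_pos: [0.5584, -0.175, 0.014]
ee_rot: [[0.998, 0.057, -0.003], [0.057, -0.998, 0.0], [-0.003, -0.0, -1.0]]
wrist_force: [-6.7, -0.6, 1.0]
gripper_width: 0.517
gripper_force: 4.9
```

apply_moves([
  [[0,0,0],0],
  [[0,0,0],0],
  [[0,0,0],0],
  [[0,0,0],0],
  [[0,0,0],0],
])

```text
time_s: 13.15
tcp_pos: [0.5584, -0.175, 0.014]
ee_rot: [[0.998, 0.057, -0.003], [0.057, -0.998, 0.0], [-0.003, -0.0, -1.0]]
wrist_force: [-6.7, -0.7, 1.4]
gripper_width: 0.513
gripper_force: 4.9
```

```bash
python3 - <<'E'
from h import *
s=r.sense();print(s["tcp_pos"],s["wrist_force"],s["gripper_force"])
p=imaging.capture("wrist");cv2.imwrite("pics/w6.png",p["frame"])
a=cv2.imread("pics/w5.png")[128:270,255:385];b=p["frame"][128:270,255:385]
cv2.imwrite("pics/cmp.png",cv2.resize(np.hstack([a,b]),None,fx=2.5,fy=2.5))
E
```

```text
[ 0.55844813 -0.17496665  0.01403951] [-6.7072401  -0.71106805  1.43728917] 4.903610549881705
```

View pics/cmp.png

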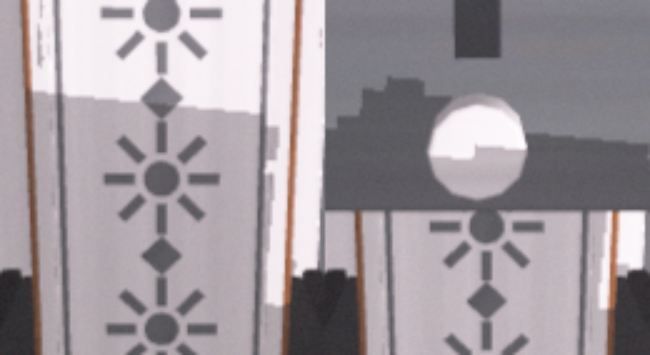

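apply_moves([
  [[0,0,0],0],
  [[0,0,0],0],
  [[0,0,0],0],
  [[-0.0005,0,0],0],
  [[-0.001,0,0],0],
])

```text
time_s: 13.62
tcp_pos: [0.5585, -0.175, 0.0142]
ee_rot: [[0.998, 0.057, 0.0], [0.057, -0.998, 0.0], [0.0, -0.0, -1.0]]
wrist_force: [-2.9, -0.2, -1.9]
gripper_width: 0.515
gripper_force: 4.9
```

apply_moves([
  [[-0.002,0,0],0],
  [[-0.003,0,0],0],
  [[-0.004,0,0],0],
  [[-0.004,0,0],0],
  [[-0.004,0,0],0],
])

```text
time_s: 14.03
tcp_pos: [0.5419, -0.1759, 0.0147]
ee_rot: [[0.998, 0.058, 0.002], [0.058, -0.998, -0.0], [0.002, 0.0, -1.0]]
wrist_force: [0.1, -0.2, -2.5]
gripper_width: 0.515
gripper_force: 4.9
```

apply_moves([
  [[-0.004,0,0],0],
  [[-0.004,0,0],0],
  [[-0.004,0,0],0],
  [[-0.002,0,0],0],
  [[0,0,0],0],
])

```text
time_s: 14.45
tcp_pos: [0.5271, -0.1768, 0.0145]
ee_rot: [[0.998, 0.057, 0.0], [0.057, -0.998, 0.0], [0.0, -0.0, -1.0]]
wrist_force: [0.1, -0.1, -1.3]
gripper_width: 0.514
gripper_force: 4.9
```

apply_moves([
  [[0,0,0],0],
  [[0,0,0],0],
  [[-0.003,0,0],0],
  [[-0.003,0,0],0],
  [[-0.002,0,0],0],
], hand=0.049)

```text
time_s: 14.87
tcp_pos: [0.5191, -0.1773, 0.0143]
ee_rot: [[0.998, 0.057, -0.0], [0.057, -0.998, 0.0], [-0.0, -0.0, -1.0]]
wrist_force: [-0.2, 0.2, 0.1]
gripper_width: 0.561
gripper_force: 0.0
```

apply_moves([
  [[0,0,0],0],
  [[0,0,0],0],
  [[0,0,0],0],
  [[0,0,0],0],
], hand=0.03)

```text
time_s: 15.2
tcp_pos: [0.5195, -0.1773, 0.0144]
ee_rot: [[0.998, 0.058, -0.0], [0.058, -0.998, -0.0], [-0.0, 0.0, -1.0]]
wrist_force: [-0.3, 0.6, 0.6]
gripper_width: 0.515
gripper_force: 30.0
```

```bash
python3 - <<'E'
from h import *
s=r.sense();print(s["tcp_pos"],s["wrist_force"],s["gripper_force"])
p=imaging.capture("wrist");cv2.imwrite("pics/w7.png",p["frame"])
ref=cv2.imread("pics/w4.png")[180:220,290:350]  # middle floret, with tool 36mm behind centre
for n in("w5","w6","w7"):
    m=cv2.matchTemplate(cv2.imread(f"pics/{n}.png")[100:290,285:355],ref,cv2.TM_CCOEFF_NORMED);_,v,_,l=cv2.minMaxLoc(m);print(n,v,l[0]+285-290,l[1]+100-180)
E
```

```text
[ 0.51951755 -0.17729688  0.01437449] [-0.29132886  0.64375559  0.60680117] 30.0001859664917
w5 0.9696642160415649 0 0
w6 0.5011657476425171 0 20
w7 0.9838742613792419 0 1
```

apply_moves([
  [[-0.005,0,0],0],
  [[-0.01,0,0],0],
  [[-0.01,0,0],0],
  [[-0.01,0,0],0],
  [[-0.01,0,0],0],
])

```text
time_s: 15.67
tcp_pos: [0.4731, -0.1799, 0.0144]
ee_rot: [[0.998, 0.057, -0.0], [0.057, -0.998, 0.0], [-0.0, -0.0, -1.0]]
wrist_force: [0.2, 0.7, -0.8]
gripper_width: 0.511
gripper_force: 30.0
```

apply_moves([
  [[0,0,-0.02],0],
  [[0,0,-0.03],0],
  [[0,0,-0.04],0],
  [[0,0,-0.04],0],
  [[0,0,-0.02],0],
])

```text
time_s: 16.08
tcp_pos: [0.4753, -0.1803, 0.1688]
ee_rot: [[0.998, 0.058, 0.006], [0.058, -0.998, -0.001], [0.006, 0.002, -1.0]]
wrist_force: [1.2, 0.0, -0.4]
gripper_width: 0.514
gripper_force: 30.0
```

apply_moves([
  [[0,-0.02,0],0],
  [[0,-0.04,0],0],
  [[0,-0.04,0],0],
  [[0,-0.04,0],0],
  [[0,-0.04,0],0],
])

```text
time_s: 16.5
tcp_pos: [0.4621, 0.0008, 0.1638]
ee_rot: [[0.998, 0.056, -0.002], [0.056, -0.998, 0.0], [-0.002, -0.0, -1.0]]
wrist_force: [1.3, -0.6, -1.8]
gripper_width: 0.517
gripper_force: 30.0
```

apply_moves([
  [[0,-0.04,0],0],
  [[0,-0.04,0],0],
  [[0,-0.04,0],0],
  [[0,-0.04,0],0],
  [[0,-0.04,0],0],
])

```text
time_s: 16.92
tcp_pos: [0.4508, 0.2003, 0.1638]
ee_rot: [[0.998, 0.057, -0.002], [0.057, -0.998, -0.001], [-0.002, 0.001, -1.0]]
wrist_force: [0.9, 0.3, -1.1]
gripper_width: 0.515
gripper_force: 30.0
```

apply_moves([
  [[0,-0.04,0],0],
  [[0,-0.04,0],0],
  [[0,-0.02,0],0],
  [[0,0,0],0],
  [[0,0,0],0],
])

```text
time_s: 17.33
tcp_pos: [0.4456, 0.2991, 0.1633]
ee_rot: [[0.998, 0.059, -0.002], [0.059, -0.998, -0.002], [-0.002, 0.002, -1.0]]
wrist_force: [-0.2, 0.1, -1.7]
gripper_width: 0.513
gripper_force: 30.0
```

```bash
python3 - <<'E'
from h import *
s=r.sense();print(s["tcp_pos"],np.degrees(np.arctan2(s["ee_rot"][1,0],s["ee_rot"][0,0])),s["gripper_width"],s["joints"])
p=imaging.capture("wrist");cv2.imwrite("pics/w8.png",p["frame"]);np.savez("w8.npz",**{k:p[k] for k in("eye","orientation","intrinsics")})
for n in ("chase","chase_home","block"):
    for q in models.place_of(p,n)[:2]: uv=np.array(q["at"])*[640,400];print(n,q["confidence"],uv,toz(p,uv,0))
E
```

```text
[0.44561576 0.29912829 0.16327753] 3.3858344991695146 0.512586239648921 [ 5.11736359e+01  1.65787578e+01 -1.68193958e+01 -4.14373467e-02
 -5.67602574e+01  4.22350686e+01]
block 0.81 [320.192 188.52 ] [0.44191548 0.2974288  0.        ]
```

View pics/w8.png

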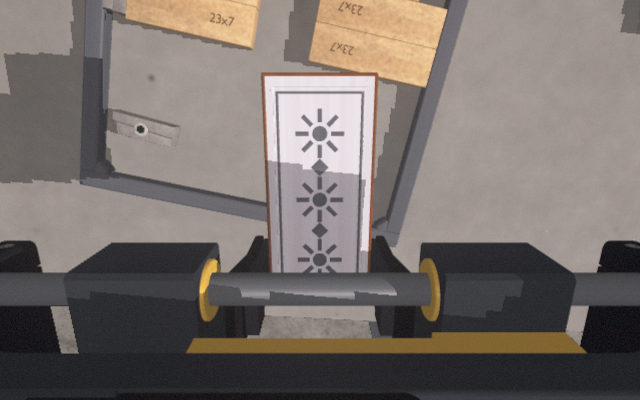

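```bash
python3 - <<'E'
from h import *
p=dict(np.load("w8.npz"));g=cv2.cvtColor(cv2.imread("pics/w8.png"),cv2.COLOR_BGR2GRAY)
for c in((127,19),(250,47),(310,60),(430,86)):
    print(c,np.round(toz(p,c,.017)*1000,1))
a=toz(p,(127,19),.017);b=toz(p,(430,86),.017);v=a-b;print(np.degrees(np.arctan2(-v[0],v[1])))
for c in((85,183),(390,243),(105,165),(455,0)): print(c,np.round(toz(p,c,.015)*1000,1))
E
```

```text
(127, 19) [574.8 458.5  17. ]
(250, 47) [559.9 361.2  17. ]
(310, 60) [553.  312.3  17. ]
(430, 86) [538.6 211.8  17. ]
-8.352434428893043
(85, 183) [438.4 509.   15. ]
(390, 243) [396.6 228.8  15. ]
(105, 165) [455.9 489.3  15. ]
(455, 0) [603.8 200.7  15. ]
```

apply_moves([
  [[0.0085,-0.0255,0],0],
  [[0.0084,-0.0255,0],5.7],
  [[0,0,0],6],
  [[0,0,0],0],
  [[0,0,0],0],
])

```text
time_s: 17.95
tcp_pos: [0.4608, 0.35, 0.1641]
ee_rot: [[0.989, -0.145, -0.001], [-0.145, -0.989, -0.001], [-0.001, 0.001, -1.0]]
wrist_force: [-1.4, -0.5, -1.0]
gripper_width: 0.515
gripper_force: 30.0
```

```bash
python3 - <<'E'
from h import *
s=r.sense();print(s["tcp_pos"],np.degrees(np.arctan2(s["ee_rot"][1,0],s["ee_rot"][0,0])),s["gripper_width"],s["joints"])
p=imaging.capture("wrist");cv2.imwrite("pics/w9.png",p["frame"]);np.savez("w9.npz",**{k:p[k] for k in("eye","orientation","intrinsics")})
for n in ("chase","chase_home","block"):
    for q in models.place_of(p,n)[:2]: uv=np.array(q["at"])*[640,400];print(n,q["confidence"],uv,toz(p,uv,0))
E
```

```text
[0.46081054 0.34995451 0.16407023] -8.323870984147813 0.514975037026432 [ 5.32370863e+01  2.03519512e+01 -1.10316784e+01 -1.87159220e-02
 -5.86864633e+01  2.84488019e+01]
block 0.73 [318.784 188.2  ] [0.45750214 0.35059649 0.        ]
```

View pics/w9.png

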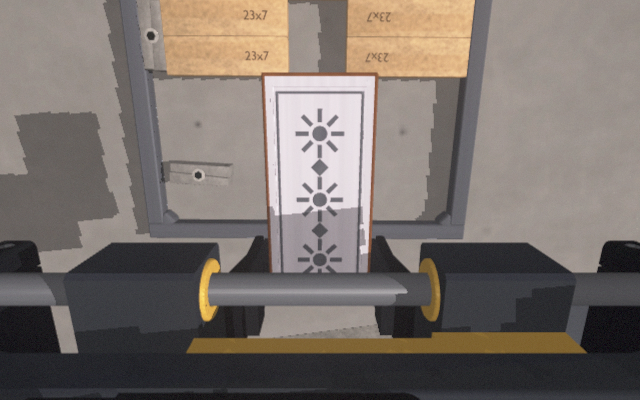

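```bash
python3 - <<'E'
from h import *
p=dict(np.load("w9.npz"));f=cv2.imread("pics/w9.png").astype(int)
w=(f[...,2]-f[...,0]>45)&(f[...,2]>130)
A=[];B=[]
for y in range(2,68,3):
    l=np.where(w[y,200:310])[0].max()+200;q=np.where(w[y,325:420])[0].min()+325
    A.append(toz(p,(l+.5,y),.017)[:2]);B.append(toz(p,(q-.5,y),.017)[:2])
A=np.array(A);B=np.array(B);pa=np.polyfit(A[:,0],A[:,1],1);pb=np.polyfit(B[:,0],B[:,1],1)
print(np.degrees(np.arctan([pa[0],pb[0]])),[np.polyval(c,.556) for c in(pa,pb)])
F=[]
for x in list(range(180,255,5))+list(range(385,460,5)):
    y=np.where(w[:90,x])[0].max();F.append(toz(p,(x,y+.5),.017)[:2])
F=np.array(F);c=np.polyfit(F[:,1],F[:,0],1);print("foot yaw",-np.degrees(np.arctan(c[0])),"x at y=.337",np.polyval(c,.337))
s=r.sense();print(s["tcp_pos"])
E
```

```text
[-9.07230511 -8.63912924] [np.float64(0.36111920888998206), np.float64(0.3140113395993023)]
foot yaw -8.726903326375098 x at y=.337 0.5557984021855925
[0.46090077 0.35028557 0.16455506]
```

apply_moves([
  [[-0.0023,-0.0018,0.02],0.4],
  [[0,0,0.03],0],
  [[0,0,0.03],0],
  [[0,0,0.025],0],
  [[0,0,0.02],0],
])

```text
time_s: 18.57
tcp_pos: [0.4582, 0.3521, 0.0376]
ee_rot: [[0.988, -0.153, -0.001], [-0.153, -0.988, -0.002], [-0.001, 0.002, -1.0]]
wrist_force: [0.4, 0.5, -0.6]
gripper_width: 0.515
gripper_force: 30.0
```

apply_moves([
  [[0,0,0.012],0],
  [[0,0,0.01],0],
  [[0,0,0.006],0],
  [[0,0,0.003],0],
  [[0,0,0.001],0],
])

```text
time_s: 18.98
tcp_pos: [0.4592, 0.3535, 0.0075]
ee_rot: [[0.988, -0.153, 0.0], [-0.153, -0.988, 0.0], [0.0, -0.0, -1.0]]
wrist_force: [-0.7, -0.3, -1.8]
gripper_width: 0.516
gripper_force: 30.0
```

apply_moves([
  [[0,0,0],0],
  [[0,0,0],0],
  [[0,0,0],0],
])

```text
time_s: 19.23
tcp_pos: [0.4593, 0.3538, 0.0082]
ee_rot: [[0.988, -0.153, 0.001], [-0.153, -0.988, 0.001], [0.001, -0.001, -1.0]]
wrist_force: [-0.0, 0.9, -1.5]
gripper_width: 0.513
gripper_force: 30.0
```

```bash
python3 - <<'E'
from h import *
s=r.sense();print(s["tcp_pos"],np.degrees(np.arctan2(s["ee_rot"][1,0],s["ee_rot"][0,0])),s["wrist_force"])
p=imaging.capture("wrist");cv2.imwrite("pics/w10.png",p["frame"]);f=p["frame"].astype(int)
w=(f[...,2]-f[...,0]>45)&(f[...,2]>130)
for y in range(2,70,8):
    l=np.where(w[y,100:300])[0];q=np.where(w[y,340:540])[0]
    if len(l) and len(q):
        a=toz(p,(l.max()+100.5,y),.017)[:2];b=toz(p,(q.min()+339.5,y),.017)[:2];print(y,l.max()+100,q.min()+340,np.round(a*1000,1),np.round(b*1000,1))
E
```

```text
[0.4593089  0.35379378 0.00820903] -8.787629146640146 [-0.02045849  0.9058415  -1.46921057]
2 264 382 [573.4 357.4] [566.4 312.3]
10 265 382 [570.6 357.6] [563.6 312.6]
18 265 382 [567.8 358.1] [560.7 312.9]
26 265 382 [565.  358.7] [557.9 313.2]
34 266 381 [562.1 358.8] [555.  313.9]
```

apply_moves([
  [[0,0.0017,0.002],0],
  [[0,0,0.0015],0],
  [[0,0,0.001],0],
  [[0,0,0.0005],0],
  [[0,0,0],0],
])

```text
time_s: 19.7
tcp_pos: [0.4587, 0.3516, 0.0024]
ee_rot: [[0.988, -0.153, -0.0], [-0.153, -0.988, -0.0], [-0.0, 0.0, -1.0]]
wrist_force: [-0.2, -1.0, -1.3]
gripper_width: 0.514
gripper_force: 30.0
```

apply_moves([
  [[0,0,0],0],
  [[0,0,0],0],
  [[0,0,0],0],
])

```text
time_s: 19.95
tcp_pos: [0.4586, 0.3516, 0.0024]
ee_rot: [[0.988, -0.153, -0.0], [-0.153, -0.988, -0.0], [-0.0, 0.0, -1.0]]
wrist_force: [-1.2, -0.0, -0.4]
gripper_width: 0.515
gripper_force: 30.0
```

apply_moves([
  [[0.001,-0.0005,0],0],
  [[0.003,0,0],0],
  [[0.003,0,0],0],
  [[0.003,0,0],0],
  [[0.003,0,0],0],
], hand=0.04485)

```text
time_s: 20.37
tcp_pos: [0.472, 0.3503, 0.0024]
ee_rot: [[0.988, -0.153, 0.0], [-0.153, -0.988, 0.0], [0.0, -0.0, -1.0]]
wrist_force: [-0.9, 0.3, -0.5]
gripper_width: 0.519
gripper_force: 4.9
```

apply_moves([
  [[0.003,0,0],0],
  [[0.003,0,0],0],
  [[0.003,0,0],0],
  [[0.003,0,0],0],
  [[0.003,0,0],0],
])

```text
time_s: 20.78
tcp_pos: [0.4867, 0.3479, 0.0024]
ee_rot: [[0.988, -0.153, 0.0], [-0.153, -0.988, 0.0], [0.0, -0.0, -1.0]]
wrist_force: [-1.5, -0.0, 0.1]
gripper_width: 0.519
gripper_force: 4.9
```

apply_moves([
  [[0.003,0,0],0],
  [[0.003,0,0],0],
  [[0.001,0,0],0],
  [[0,0,0],0],
  [[0,0,0],0],
])

```text
time_s: 21.2
tcp_pos: [0.4937, 0.3469, 0.0024]
ee_rot: [[0.988, -0.153, 0.001], [-0.153, -0.988, 0.0], [0.001, -0.0, -1.0]]
wrist_force: [0.3, 0.4, -0.5]
gripper_width: 0.515
gripper_force: 4.9
```

```bash
cat > t.py <<'E'
from h import *
s=r.sense();print(s["tcp_pos"],np.degrees(np.arctan2(s["ee_rot"][1,0],s["ee_rot"][0,0])),s["wrist_force"],s["gripper_force"])
p=imaging.capture("wrist");cv2.imwrite("pics/t.png",p["frame"])
ref=cv2.imread("pics/w4.png")[180:220,290:350]
m=cv2.matchTemplate(p["frame"][100:290,270:370],ref,cv2.TM_CCOEFF_NORMED);_,v,_,l=cv2.minMaxLoc(m);print(v,l[0]+270-290,l[1]+100-180)
f=p["frame"].astype(int);w=(f[...,2]-f[...,0]>45)&(f[...,2]>130)
for y in range(2,130,16):
    l=np.where(w[y,100:270])[0];q=np.where(w[y,370:540])[0]
    if len(l) and len(q):print(y,l.max()+100,q.min()+370)
E
python3 t.py
```

```text
[0.49374524 0.34685255 0.00237903] -8.799946983363702 [ 0.28885562  0.44417776 -0.52513609] 4.878486022353172
0.9106029272079468 0 -65
2 258 381
18 259 380
34 260 379
50 260 379
66 261 378
82 263 375
98 264 376
114 265 375
```

apply_moves([
  [[0.002,0,0],0],
  [[0.003,0,0],0],
  [[0.003,0,0],0],
  [[0.003,0,0],0],
  [[0.003,0,0],0],
])

```text
time_s: 21.67
tcp_pos: [0.5074, 0.3447, 0.0024]
ee_rot: [[0.988, -0.153, -0.0], [-0.153, -0.988, 0.0], [-0.0, -0.0, -1.0]]
wrist_force: [-1.3, 0.4, 1.8]
gripper_width: 0.518
gripper_force: 4.9
```

apply_moves([
  [[0.003,0,0],0],
  [[0.003,0,0],0],
  [[0.003,0,0],0],
  [[0.003,0,0],0],
  [[0.002,0,0],0],
])

```text
time_s: 22.08
tcp_pos: [0.5214, 0.3425, 0.0024]
ee_rot: [[0.988, -0.153, 0.0], [-0.153, -0.988, 0.0], [0.0, -0.0, -1.0]]
wrist_force: [-2.5, 0.1, 2.0]
gripper_width: 0.518
gripper_force: 4.9
```

apply_moves([
  [[0.001,0,0],0],
  [[0.001,0,0],0],
  [[0.001,0,0],0],
  [[0.001,0,0],0],
  [[0.001,0,0],0],
])

```text
time_s: 22.5
tcp_pos: [0.526, 0.3418, 0.0024]
ee_rot: [[0.988, -0.153, -0.0], [-0.153, -0.988, -0.0], [-0.0, 0.0, -1.0]]
wrist_force: [-1.5, -0.0, 1.9]
gripper_width: 0.521
gripper_force: 4.9
```

apply_moves([
  [[0.001,0,0],0],
  [[0.001,0,0],0],
  [[0.001,0,0],0],
  [[0.001,0,0],0],
  [[0.001,0,0],0],
])

```text
time_s: 22.92
tcp_pos: [0.5309, 0.341, 0.0024]
ee_rot: [[0.988, -0.153, -0.0], [-0.153, -0.988, -0.0], [-0.0, 0.0, -1.0]]
wrist_force: [-5.2, 1.6, 3.7]
gripper_width: 0.522
gripper_force: 4.8
```

apply_moves([
  [[0.001,0,0],0],
  [[0.001,0,0],0],
  [[0.001,0,0],0],
  [[0,0,0],0],
  [[0,0,0],0],
])

```text
time_s: 23.33
tcp_pos: [0.5326, 0.3406, 0.0018]
ee_rot: [[0.988, -0.153, -0.002], [-0.153, -0.988, -0.001], [-0.002, 0.001, -1.0]]
wrist_force: [-4.9, 2.8, 1.8]
gripper_width: 0.522
gripper_force: 5.0
```

```bash
python3 t.py
```

```text
[0.53259268 0.34055139 0.00183289] -8.808919081294299 [-4.9071948   2.77085511  1.82588127] 4.973910986445844
0.9070972800254822 0 -60
2 269 370
18 269 370
34 269 370
50 269 370
66 269 370
82 263 377
98 263 374
114 264 376
```

apply_moves([
  [[0.001,0,0],0],
  [[0.0005,0,0],0],
  [[0,0,0],0],
])

```text
time_s: 23.63
tcp_pos: [0.5338, 0.3404, 0.0017]
ee_rot: [[0.988, -0.153, -0.003], [-0.153, -0.988, -0.001], [-0.003, 0.001, -1.0]]
wrist_force: [-6.1, 2.7, 2.7]
gripper_width: 0.519
gripper_force: 5.0
```

apply_moves([
  [[0,0,0],0],
  [[0,0,0],0],
  [[0,0,0],0],
  [[0,0,0],0],
  [[0,0,0],0],
], hand=0.065)

```text
time_s: 24.05
tcp_pos: [0.5357, 0.3401, 0.0023]
ee_rot: [[0.988, -0.153, 0.0], [-0.153, -0.988, 0.0], [0.0, -0.0, -1.0]]
wrist_force: [-0.9, 0.7, -0.0]
gripper_width: 0.731
gripper_force: 0.0
```

apply_moves([
  [[0,0,-0.01],0],
  [[0,0,-0.02],0],
  [[0,0,-0.03],0],
  [[0,0,-0.04],0],
  [[0,0,-0.04],0],
])

```text
time_s: 24.47
tcp_pos: [0.535, 0.3396, 0.144]
ee_rot: [[0.988, -0.153, -0.001], [-0.153, -0.988, -0.001], [-0.001, 0.001, -1.0]]
wrist_force: [0.8, 0.2, -0.0]
gripper_width: 0.75
gripper_force: 0.0
```

apply_moves([
  [[-0.02,0,-0.02],0],
  [[-0.03,0,0],0],
  [[-0.03,0,0],0],
  [[0,0,0],0],
  [[0,0,0],0],
])

```text
time_s: 24.88
tcp_pos: [0.4554, 0.3529, 0.1639]
ee_rot: [[0.989, -0.151, 0.001], [-0.151, -0.989, 0.001], [0.001, -0.002, -1.0]]
wrist_force: [-0.1, 0.1, -0.0]
gripper_width: 0.748
gripper_force: 0.0
```

```bash
python3 - <<'E'
from h import *
s=r.sense();print(s["tcp_pos"],s["gripper_width"],s["time_s"])
p=imaging.capture("wrist");cv2.imwrite("pics/end.png",p["frame"]);f=p["frame"].astype(int)
c=proj(p,[.5664,.3355,.0233]);print(c);x,y=c.astype(int)
m=plate(p,(max(x-110,0),max(y-110,0),220,220));n,lab,st,_=cv2.connectedComponentsWithStats(m);k=lab[y,x];print(k,st[k],rect(p,lab==k,.0233))
w=(f[...,2]-f[...,0]>45)&(f[...,2]>130);n,l2,st2,_=cv2.connectedComponentsWithStats(w.astype(np.uint8))
for i in range(1,n):
    if st2[i,4]>800:print("wood",st2[i],rect(p,l2==i,.017))
# head stick gap: along the axis
u=np.array([.9885,-.1513,0])
for d in range(40,64,1):
    q=proj(p,np.array([.5664,.3355,.0233])+u*d/1000);q=q.round().astype(int)
    if 0<=q[1]<400:print(d,q,p["frame"][q[1],q[0]],end=";")
print()
for t in("spare_quoin","chase_home","block"):
    for q in models.place_of(p,t)[:1]:print(t,q["confidence"],toz(p,np.array(q["at"])*[640,400],0))
E
```

```text
[0.45544501 0.35287076 0.16388252] 0.747656917166145 24.8833
[319.71119776  54.09852909]
1 [ 294    0   56  118 6188] [561.1 334.5  87.5  44.6  -8.7]
wood [ 162    0  128   70 8669] [592.4 407.   99.8  50.9  81.2]
wood [ 341    0  136  119 8879] [550.9 266.5 104.7  90.1  81.2]
wood [154 259  27  62 857] [378.  515.6  68.6  24.7 -16.1]

spare_quoin 0.7 [0.48830789 0.45370723 0.        ]
block 0.91 [0.56549653 0.33490991 0.        ]
```

apply_moves([
  [[0.03,0,0],0],
  [[0.04,0,-0.02],0],
  [[0,0,0],0],
  [[0,0,0],0],
])

```text
time_s: 25.42
tcp_pos: [0.5253, 0.3418, 0.181]
ee_rot: [[0.988, -0.156, 0.001], [-0.157, -0.988, 0.001], [0.001, -0.001, -1.0]]
wrist_force: [-0.3, 0.2, -0.1]
gripper_width: 0.747
gripper_force: 0.0
```

```bash
python3 - <<'E'
from h import *
p=imaging.capture("wrist");cv2.imwrite("pics/end2.png",p["frame"]);f=p["frame"].astype(int)
c=proj(p,[.5664,.3355,.0233]);x,y=c.round().astype(int);print(x,y)
m=plate(p,(max(x-37,0),max(y-110,0),74,220));n,lab,st,_=cv2.connectedComponentsWithStats(m);k=lab[y,x];print(k,st[k],rect(p,lab==k,.0233))
w=(f[...,2]-f[...,0]>45)&(f[...,2]>130);n,l2,st2,_=cv2.connectedComponentsWithStats(w.astype(np.uint8))
for i in range(1,n):
    if st2[i,4]>800:print("wood",st2[i],rect(p,l2==i,.017))
for v in range(max(0,st[k][1]-14),st[k][1]+5):print(v,f[v,x-10:x+10].mean(0).round().astype(int),np.round(toz(p,(x,v),.0233)[:2]*1000,1))
yy=y
print([tuple(f[yy,u]) for u in list(range(st[k][0]-8,st[k][0]+4))])
print([tuple(f[yy,u]) for u in list(range(st[k][0]+st[k][2]-3,st[k][0]+st[k][2]+8))])
for t in("spare_quoin","chase_home","block"):
    for q in models.place_of(p,t)[:1]:print(t,q["confidence"],toz(p,np.array(q["at"])*[640,400],0))
E
```

```text
319 141
1 [ 295   85   49  110 5134] [566.1 335.1  97.   41.9  -8.7]
wood [  178    46   281   136 23836] [587.2 333.2 247.5 117.4  81.3]
wood [154 259  28  62 871] [440.8 515.1  73.2  24.6 -21.5]
71 [114 158 201] [625.1 326.1]
72 [108 151 194] [624.3 326.2]
73 [109 152 195] [623.5 326.3]
74 [113 156 199] [622.7 326.5]
75 [114 156 200] [621.9 326.6]
76 [115 158 201] [621.1 326.7]
77 [117 161 204] [620.3 326.8]
78 [120 164 208] [619.5 327. ]
79 [119 163 207] [618.7 327.1]
80 [113 155 198] [617.9 327.2]
81 [108 149 191] [617.1 327.4]
82 [108 148 189] [616.3 327.5]
83 [ 85 118 158] [615.5 327.6]
84 [ 65  92 137] [614.7 327.7]
85 [182 180 200] [613.9 327.9]
86 [220 214 224] [613.1 328. ]
87 [219 214 224] [612.3 328.1]
88 [220 214 224] [611.5 328.3]
89 [212 207 218] [610.7 328.4]
[(np.int64(136), np.int64(184), np.int64(226)), (np.int64(136), np.int64(184), np.int64(228)), (np.int64(124), np.int64(166), np.int64(211)), (np.int64(90), np.int64(116), np.int64(145)), (np.int64(89), np.int64(116), np.int64(144)), (np.int64(81), np.int64(99), np.int64(122)), (np.int64(83), np.int64(95), np.int
[... 155 characters left out ...]
4(208), np.int64(203), np.int64(216)), (np.int64(200), np.int64(196), np.int64(207))]
[(np.int64(216), np.int64(209), np.int64(220)), (np.int64(197), np.int64(195), np.int64(212)), (np.int64(126), np.int64(140), np.int64(173)), (np.int64(79), np.int64(109), np.int64(158)), (np.int64(110), np.int64(146), np.int64(177)), (np.int64(116), np.int64(154), np.int64(191)), (np.int64(122), np.int64(160), np.int64(198)), (np.int64(119), np.int64(158), np.int64(196)), (np.int64(120), np.int64(162), np.int64(199)), (np.int64(122), np.int64(162), np.int64(201)), (np.int64(119), np.int64(160), np.int64(200))]
spare_quoin 0.83 [0.48954907 0.45480517 0.        ]
block 0.93 [0.56543539 0.33550254 0.        ]
```

```bash
python3 -c "
from station import r
print(r.finish_job())"
```

```text
the job is handed in; nothing more can be done
None
```

The block was pressed against the no-go bar at about 6.7 N for roughly a second, then laid plate up in the chase, home against the head stick; I handed the job in at about 25 s, and the hand-in returned no verdict.

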